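Find the rattling parts case and present it

TASK

One of the three sealed cases on the bench has a part loose inside. Going from the robot's left to its right, pick up every one of the three in turn and shake it to and fro clear of the bench to find the one that rattles; stack the two quiet ones squarely on each other on the bench, then hold the rattling one out level over the middle of the black rubber mat, about 10 cm above it, and finish while still holding it there. Do not drop or fling the cases, and leave the collet block, the screwdriver and the ring nut alone.

Things in the scene. Friction and masses are not known exactly. Their poses are not given: they have to be found in the camera images.
- left_center (a point): centre (23 mm above the underside) of the leftmost case (largest y at the start): sealed square aluminium parts case, dark lid seam, flat top, thin latch on its -x side; 60 x 60 mm, 46 mm high, about 0.56 kg in all, each a little different; z up, x and y square to its sides; can be gripped across either pair of sides
- middle_center (a point): centre of the middle case, outwardly the same as the left one. In just one of the three a 0.3 kg steel part is loose in springy packing: shaken, it rattles up to 10 mm to and fro, level, about 5 times a second, and goes on for a second or two after the case stops (some 1 to 3 N, felt at the wrist); in the others contents of the same weight are packed tight
- right_center (a point): centre of the rightmost case (smallest y at the start), outwardly the same as the left one
- mat: black rubber hand-over mat, 150 x 150 mm and 6 mm thick, fixed flat on the bench beyond the cases; origin at the centre of its underside, on the bench
- collet_block: bystander: wooden block 160 x 120 x 30 mm full of upright steel collets, 90 mm high in all, far to the left; origin at the centre of its underside
- driver: bystander: screwdriver with a wooden handle, about 200 mm long, lying on the bench to the right; origin near its middle, on the bench
- ring_nut: bystander: steel ring 52 mm across and 28 mm high, far right; origin at the centre of its underside

How it is judged (in metres and radians):
On the way, in this order (a step that is already met when the one before it is completed fails the run):
1. the left case is picked up and moved briskly (over 0.12 m/s), clear of the bench (height (world z) of left_center above 0.055 m and contact force between the fingers and case_left above 0.5 N and linear speed of case_left above 0.12 m/s).
2. the left case checked in that motion (momentarily under 0.06 m/s), still clear of the bench (height (world z) of left_center above 0.055 m and contact force between the fingers and case_left above 0.5 N and linear speed of case_left below 0.06 m/s).
3. the left case moved briskly again: it has been shaken (all of step 1).
4. the middle case is picked up and moved briskly (over 0.12 m/s), clear of the bench (height (world z) of middle_center above 0.055 m and contact force between the fingers and case_middle above 0.5 N and linear speed of case_middle above 0.12 m/s).
5. the middle case checked in that motion (momentarily under 0.06 m/s), still clear of the bench (height (world z) of middle_center above 0.055 m and contact force between the fingers and case_middle above 0.5 N and linear speed of case_middle below 0.06 m/s).
6. the middle case moved briskly again: it has been shaken (all of step 4).
7. the right case is picked up and moved briskly (over 0.12 m/s), clear of the bench (height (world z) of right_center above 0.055 m and contact force between the fingers and case_right above 0.5 N and linear speed of case_right above 0.12 m/s).
8. the right case checked in that motion (momentarily under 0.06 m/s), still clear of the bench (height (world z) of right_center above 0.055 m and contact force between the fingers and case_right above 0.5 N and linear speed of case_right below 0.06 m/s).
9. the right case moved briskly again: it has been shaken (all of step 7).
At the end, for the whole second after the job is handed in: The rattling case is held still and level (0.2 rad) by the fingers, centre within 45 mm of the mat's centre, underside 50 to 170 mm above the mat; the other two rest, released, one on the other on the bench: centres within 8 mm, sides parallel within 0.14 rad (or a quarter turn) (((distance between loose_center and left_center below 0.02 m and horizontal distance between left_center and mat below 0.045 m and height (world z) of left_center between 0.079 and 0.199 m and angle between left_center's own z axis and vertical below 0.2 rad and linear speed of case_left below 0.04 m/s and contact force between the fingers and case_left above 1 N and contact force between case_left and case_middle below 0.1 N and contact force between case_left and case_right below 0.1 N and ((height (world z) of middle_center between 0.017 and 0.032 m and z of right_center in the frame of middle_center between 0.041 and 0.051 m and horizontal distance between right_center and middle_center below 0.008 m and angle between each of middle_center, right_center's own z axis and vertical below 0.06 rad and (angle between the x axis of right_center and the x axis of middle_center, either way round below 0.14 rad or angle between the x axis of right_center and the y axis of middle_center, either way round below 0.14 rad) and contact force between each of the arm, the fingers and case_middle below 0.2 N and contact force between each of the arm, the fingers and case_right below 0.2 N and linear speed of each of case_middle, case_right below 0.03 m/s) or (height (world z) of right_center between 0.017 and 0.032 m and z of middle_center in the frame of right_center between 0.041 and 0.051 m and horizontal distance between middle_center and right_center below 0.008 m and angle between each of right_center, middle_center's own z axis and vertical below 0.06 rad and (angle between the x axis of middle_center and the x axis of right_center, either way round below 0.14 rad or angle between the x axis of middle_center and the y axis of right_center, either way round below 0.14 rad) and contact force between each of the arm, the fingers and case_right below 0.2 N and contact force between each of the arm, the fingers and case_middle below 0.2 N and linear speed of each of case_right, case_middle below 0.03 m/s))) or (distance between loose_center and middle_center below 0.02 m and horizontal distance between middle_center and mat below 0.045 m and height (world z) of middle_center between 0.079 and 0.199 m and angle between middle_center's own z axis and vertical below 0.2 rad and linear speed of case_middle below 0.04 m/s and contact force between the fingers and case_middle above 1 N and contact force between case_middle and case_left below 0.1 N and contact force between case_middle and case_right below 0.1 N and ((height (world z) of left_center between 0.017 and 0.032 m and z of right_center in the frame of left_center between 0.041 and 0.051 m and horizontal distance between right_center and left_center below 0.008 m and angle between each of left_center, right_center's own z axis and vertical below 0.06 rad and (angle between the x axis of right_center and the x axis of left_center, either way round below 0.14 rad or angle between the x axis of right_center and the y axis of left_center, either way round below 0.14 rad) and contact force between each of the arm, the fingers and case_left below 0.2 N and contact force between each of the arm, the fingers and case_right below 0.2 N and linear speed of each of case_left, case_right below 0.03 m/s) or (height (world z) of right_center between 0.017 and 0.032 m and z of left_center in the frame of right_center between 0.041 and 0.051 m and horizontal distance between left_center and right_center below 0.008 m and angle between each of right_center, left_center's own z axis and vertical below 0.06 rad and (angle between the x axis of left_center and the x axis of right_center, either way round below 0.14 rad or angle between the x axis of left_center and the y axis of right_center, either way round below 0.14 rad) and contact force between each of the arm, the fingers and case_right below 0.2 N and contact force between each of the arm, the fingers and case_left below 0.2 N and linear speed of each of case_right, case_left below 0.03 m/s))) or (distance between loose_center and right_center below 0.02 m and horizontal distance between right_center and mat below 0.045 m and height (world z) of right_center between 0.079 and 0.199 m and angle between right_center's own z axis and vertical below 0.2 rad and linear speed of case_right below 0.04 m/s and contact force between the fingers and case_right above 1 N and contact force between case_right and case_left below 0.1 N and contact force between case_right and case_middle below 0.1 N and ((height (world z) of left_center between 0.017 and 0.032 m and z of middle_center in the frame of left_center between 0.041 and 0.051 m and horizontal distance between middle_center and left_center below 0.008 m and angle between each of left_center, middle_center's own z axis and vertical below 0.06 rad and (angle between the x axis of middle_center and the x axis of left_center, either way round below 0.14 rad or angle between the x axis of middle_center and the y axis of left_center, either way round below 0.14 rad) and contact force between each of the arm, the fingers and case_left below 0.2 N and contact force between each of the arm, the fingers and case_middle below 0.2 N and linear speed of each of case_left, case_middle below 0.03 m/s) or (height (world z) of middle_center between 0.017 and 0.032 m and z of left_center in the frame of middle_center between 0.041 and 0.051 m and horizontal distance between left_center and middle_center below 0.008 m and angle between each of middle_center, left_center's own z axis and vertical below 0.06 rad and (angle between the x axis of left_center and the x axis of middle_center, either way round below 0.14 rad or angle between the x axis of left_center and the y axis of middle_center, either way round below 0.14 rad) and contact force between each of the arm, the fingers and case_middle below 0.2 N and contact force between each of the arm, the fingers and case_left below 0.2 N and linear speed of each of case_middle, case_left below 0.03 m/s))))); the arm keeps its last pose, push and grip.
It fails at once if a case is dropped or flung (moves faster than 1.2 m/s) (linear speed of any of case_left, case_middle, case_right above 1.2 m/s).
It fails at once if a bystander is pushed more than 20 mm (distance of any of collet_block, driver, ring_nut from where it was at the start of the episode above 0.02 m).
It also fails if it takes over 72 s, if anything falls off the work surface, if the arm or the gripper's body presses on something with over 40 N, if the wrist force passes 120 N, or if a joint passes its speed limit or range.

ROBOT

A 6-joint arm with a two-finger parallel gripper is mounted at the origin on the work surface. World frame = base frame: x ahead of the robot, y to its left, z up, the work surface at z = 0. Lengths are in mm, angles in rad, forces in N, time in s.
With the tool pointing down it reaches from about 375 to 975 mm from the base axis. Payload 3.8 kg.
Tool frame: the origin (TCP) lies on the centre line of the jaws, within the pads' length; the fingertips stand robot.nose_length ahead of it and the grasp point (between the pads) lies 5 mm behind it (robot.nose_length is the distance from the TCP to the fingertips, in mm); z points along the fingers, y is the line along which they close (so a half turn about z gives the same grasp; the last joint's range is limited). The gripper opens to 85 mm and grips with 20 to 120 N. Pads are 22 mm wide; open, the fingers measure 114 mm over their backs; the gripper's body (76 mm by 85 mm) begins 54 mm behind the grasp point. The pads swing forward as they close: fully open they stand 13 mm farther back than shut.
Start: joints at [-0.037, 0.264, 1.604, -0, 1.274, -0.037], TCP at [674.995, -0.002, 245.28] pointing down, gripper open.
Joint ranges: [-2.63, 2.63], [-0.94, 2.18], [0.31, 2.57], [-1.31, 4.45], [0, 2.66], [-2.55, 2.55]. Speed limits (rad/s): [2.57, 2.57, 3.14, 3.14, 3.14, 3.14].

INTERFACE

Orientations are given as a 3x3 rotation matrix whose columns are the frame's x, y, z axes.
In Python, from workcell import telemetry, vision, robot, models gives the robot as it stands.
- The arm moves only by the shell command python3 -m creep 'ROWS' [OPENING]. ROWS is JSON, a list of rows, each a list of 4 numbers: the shift along the tool's x, y, z in mm, then the turn about the tool's z in rad. A call has 1 to 5 rows; each row is the pose to reach, as a shift and turn from the pose commanded when the call began, along the tool's axes at that moment; what a row does not reach only later rows make up. A row lasts 1/12 s, in which the tool goes at most 41.7 mm and 7.16 degrees, less where a joint would pass 70% of its speed; a pose out of reach is approached as far as the arm can. A call with a gripper value outside its range is refused whole. OPENING is the finger opening in mm, from 0 to 85.4, set as the call begins (- or left out, the last holds). The fingers move at their own pace and stop on an object; the grip force is fixed at half the most. Time passes only in rows, so rows that repeat a pose let the fingers close. It gives the time, the measured TCP pose, the force, the opening and the grip force at its end, in the units of the state.
- telemetry.sense(): the state, without advancing time (a new reading comes with each control period).
- vision.capture(name): name is "scene" or "side" or "wrist"; returns a dict with "pixels" (384x512x3 uint8, red, green, blue), "fov_y" (degrees; the focal length in pixels is half the picture's height over the tangent of half this angle, whatever the lens; pixels are square), "cx", "cy" (the principal point, pixels), "T" (4x4, takes a point from camera to world coordinates); the wrist camera has in their place "hand_eye" (4x4, takes a point from camera to tool coordinates, whose origin is the TCP and whose axes are the flange's). Camera axes: x right, y down, z forward; pixel columns grow to the right and rows downward; lengths in mm; the calibration is good to about 2 mm. A picture is of the moment at which its call begins: read the wrist's pose just before it. There is no depth.
- robot.hand_in(): hands the job in; it is judged then, once.
Trained networks look in the newest picture that a camera, given by its name, has taken for a name from the list of things; names that differ only in an ending like _2 or _b are one class to them, and where a whole thing is asked for, a point or a joint stands for the part that bears it (a point fixed in the world has none). Each returns a list of dicts, best first, with "conf" (0 to 1); they miss things now and then, are a little off and sometimes report something else, mostly with a low value. They report only what shows in the picture. A call takes as long as a camera call.
- models.boxes_of(camera, label): "box" ([left, top, right, bottom] in pixels, round what is visible of it).
- models.silhouettes(camera, label): "pixels" (384x512 bool, what is visible of it) and "box" ([left, top, right, bottom] in pixels, round what is visible of it).
The state is a dict: "t": time; "joint_positions": joint angles; "qvel": joint speeds; "tau": joint torques, N m; "position": TCP position; "ee_rot": TCP orientation; "contact_force": force on the tool from outside, world axes, zero at the start; "moment": the same for the moment, N m; "finger_gap": finger opening in mm; "grasp_force": force on a finger pad.
Only numpy, scipy, OpenCV 4.12 (cv2) and the standard library are available. Lean on these libraries where they do the work, as an engineer would, in place of code of your own. Each camera call takes 0.05 s, during which the arm holds its last target. There are 200 camera calls.

## Working session

There is one attempt and no reset: what is moved stays moved. The work goes in short steps, Python scripts to look and compute and a shell command to move; the robot and the scene stay as the last step left them, time stands still between calls to the robot, and variables do not carry over. Pictures are saved under pics/ and viewed, at most 10 in all, crops included, and the job is handed in when it is done.

```bash
mkdir -p pics; cat > h.py <<'E'
import numpy as np, cv2
from workcell import telemetry, vision, robot, models
def cam(name):
    s=telemetry.sense(); c=vision.capture(name); 
    if name=="wrist":
        T=np.eye(4);T[:3,:3]=np.array(s["ee_rot"]);T[:3,3]=s["position"];c["T"]=T@np.array(c["hand_eye"])
    c["T"]=np.array(c["T"]);return c
def ray(c,u,v,z):
    f=192/np.tan(np.radians(c["fov_y"])/2);d=c["T"][:3,:3]@np.array([(u-c["cx"])/f,(v-c["cy"])/f,1]);o=c["T"][:3,3]
    return (o+d*(z-o[2])/d[2])[:2]
E
python3 - <<'E'
from h import *
s=telemetry.sense();print({k:np.round(v,3).tolist() for k,v in s.items()},robot.nose_length)
ims=[]
for n in ("scene","wrist"):
    c=cam(n);print(n,c["fov_y"],c["cx"],c["cy"],np.round(c["T"],2).tolist())
    im=c["pixels"].copy()
    for l in ("left_center","mat","driver","ring_nut","collet_block"):
        for b in models.boxes_of(n,l):
            B=[int(x) for x in b["box"]];print(l,round(b["conf"],2),B,ray(c,(B[0]+B[2])/2,(B[1]+B[3])/2,23).round())
    ims.append(im)
cv2.imwrite("pics/a.png",cv2.cvtColor(np.vstack(ims)[:,:],cv2.COLOR_RGB2BGR)[:, :])
cv2.imwrite("pics/s.png",cv2.cvtColor(ims[0],cv2.COLOR_RGB2BGR));cv2.imwrite("pics/w.png",cv2.cvtColor(ims[1],cv2.COLOR_RGB2BGR))
E
```

```text
{'t': 0.0, 'joint_positions': [-0.037, 0.265, 1.605, -0.0, 1.274, -0.037], 'qvel': [-0.0, 0.0, -0.0, 0.001, 0.001, -0.001], 'tau': [0.001, -51.512, -36.731, -0.0, 0.013, 0.0], 'position': [674.284, -0.011, 243.919], 'ee_rot': [[0.0, 1.0, -0.002], [1.0, -0.0, 0.0], [0.0, -0.002, -1.0]], 'contact_force': [-0.125, -0.567, 0.427], 'moment': [0.048, 0.004, -0.068], 'grasp_force': 0.0, 'finger_gap': 85.171} 14.0
scene 55.83027401398961 258.2895489468229 194.6883403565035 [[0.69, 0.47, -0.54, 1145.81], [0.72, -0.46, 0.52, -535.47], [-0.0, -0.75, -0.66, 731.05], [0.0, 0.0, 0.0, 1.0]]
left_center 0.91 [275, 140, 297, 165] [471. 241.]
mat 0.62 [213, 216, 289, 276] [ 692. -129.]
driver 0.68 [68, 260, 120, 303] [ 517. -466.]
ring_nut 0.68 [163, 278, 186, 302] [ 667. -344.]
collet_block 0.82 [312, 108, 365, 153] [510. 485.]
wrist 64.55287296623248 252.15421052589082 186.502271922277 [[1.0, -0.0, -0.0, 675.82], [-0.0, -0.96, -0.27, 67.41], [-0.0, 0.27, -0.96, 373.07], [0.0, 0.0, 0.0, 1.0]]
mat 0.69 [191, 175, 325, 299] [683. -97.]
```

View pics/s.png

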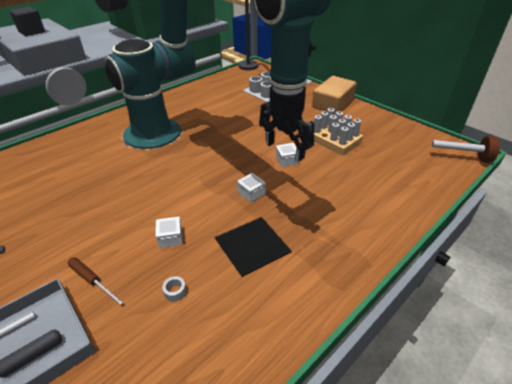

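View pics/w.png

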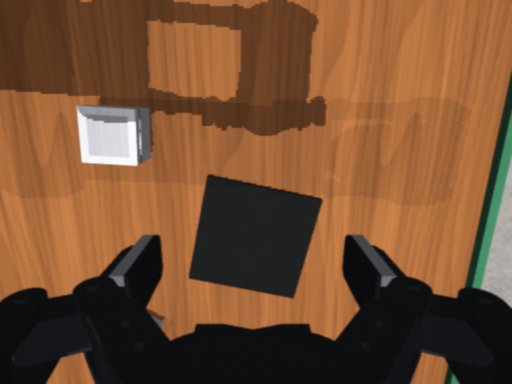

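The scene view shows three cases with top centres at about (287,150), (251,182) and (169,226), and the mat at (253,246). The wrist view shows the middle case's top at (107,136) and the mat at (256,237).

```bash
python3 - <<'E'
from h import *
c=cam("scene")
for p in ((287,148),(251,182),(168,224)):print(ray(c,*p,46).round())
print(ray(c,253,246,6).round())
c=cam("wrist");print("w",ray(c,107,136,46).round(),[ray(c,*p,6).round().tolist() for p in ((256,237),(210,176),(321,199),(293,297),(190,277))])
E
```

```text
[477. 237.]
[525.  28.]
[ 500. -248.]
[ 685. -116.]
w [521.  32.] [[681.0, -105.0], [623.0, -22.0], [763.0, -52.0], [733.0, -196.0], [591.0, -165.0]]
```

```bash
python3 -m creep '[[20,-16,-3],[50,-42,-8]]' 2>&1 | tail -3; python3 -m creep '[[20,-16,-3,0],[50,-42,-8,0],[80,-67,-12,0],[110,-92,-16,0],[140,-117,-20,0]]'; python3 -m creep '[[30,-25,5,0],[60,-50,10,0],[85,-70,15,0],[97,-80,15,0],[97,-80,15,0]]'
python3 - <<'E'
from h import *
c=cam("wrist");cv2.imwrite("pics/w2.png",cv2.cvtColor(c["pixels"],cv2.COLOR_RGB2BGR))
print(telemetry.sense()["position"],telemetry.sense()["ee_rot"])
for b in models.boxes_of("wrist","left_center"):print(b)
E
```

```text
invalid input
t: 1.12
position: [556.8, 140.9, 265.5]
ee_rot: [[0.001, 1.0, 0.0], [1.0, -0.001, 0.0], [0.0, 0.0, -1.0]]
contact_force: [1.4, 0.1, -0.1]
finger_gap: 85.3
grasp_force: 0.0
t: 1.53
position: [475.5, 239.3, 250.1]
ee_rot: [[-0.004, 1.0, -0.001], [1.0, 0.004, 0.001], [0.001, -0.001, -1.0]]
contact_force: [-0.7, 0.0, -0.7]
finger_gap: 85.5
grasp_force: 0.0
[476.99903693 238.10271141 250.41695941] [[-3.21039063e-03  9.99994790e-01  3.35595356e-04]
 [ 9.99994847e-01  3.21039329e-03 -7.39921003e-06]
 [-8.47656456e-06  3.35569872e-04 -9.99999944e-01]]
{'box': [220.9, 130.5, 291.3, 200.1], 'conf': 0.71}
```

View pics/w2.png

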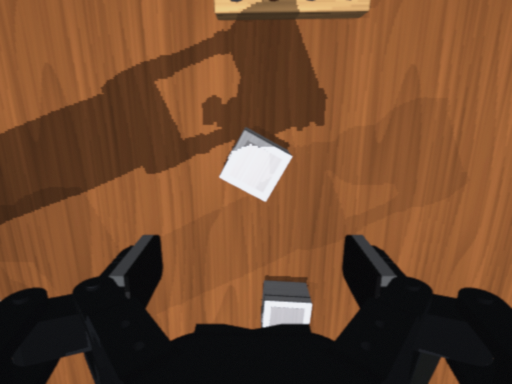

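The case top has corners near (220,178), (266,200) and (291,156), so it is yawed roughly 25–30°. I'll fit a prism to its silhouette.

```bash
cat >> h.py <<'E'
from scipy.optimize import minimize
def hull(c,x,y,a,z0=0,z1=46,w=30):
    f=192/np.tan(np.radians(c["fov_y"])/2);P=[]
    for z in (z0,z1):
        for i,j in ((1,1),(1,-1),(-1,-1),(-1,1)):
            P.append([x+w*(i*np.cos(a)-j*np.sin(a)),y+w*(i*np.sin(a)+j*np.cos(a)),z])
    P=(np.array(P)-c["T"][:3,3])@c["T"][:3,:3]
    u=np.c_[c["cx"]+f*P[:,0]/P[:,2],c["cy"]+f*P[:,1]/P[:,2]]
    return cv2.convexHull((u*16).astype(np.int32))
def fit(c,name,near,z0=0,z1=46):
    best=None
    for s in models.silhouettes(name,"left_center"):
        M=s["pixels"].astype(np.uint8);b=s["box"]
        p=ray(c,(b[0]+b[2])/2,(b[1]+b[3])/2,(z0+z1)/2)
        if np.hypot(*(p-near))>60: continue
        def cost(q):
            m=np.zeros_like(M);h=hull(c,q[0],q[1],q[2]/50,z0,z1)
            m=cv2.fillConvexPoly(cv2.resize(m,None,fx=4,fy=4),(h/4).astype(np.int32)+6,1)
            return 1-(m&M4).sum()/(m|M4).sum()
        M4=cv2.resize(M,None,fx=4,fy=4,interpolation=cv2.INTER_NEAREST)
        for a in (0,.25,.5,.75,1.,1.25,1.5):
            r=minimize(cost,[p[0],p[1],a*50],method="Nelder-Mead",options=dict(initial_simplex=[[p[0],p[1],a*50],[p[0]+8,p[1],a*50],[p[0],p[1]+8,a*50],[p[0],p[1],a*50+8]],maxiter=120))
            if best is None or r.fun<best[0]: best=(round(r.fun,3),r.x[0].round(1),r.x[1].round(1),round(np.degrees(r.x[2]/50)%90,1),round(s["conf"],2))
    return best
E
sed -i 's/(h\/4).astype(np.int32)+6/(h\/4).astype(np.int32)+2/' h.py
python3 - <<'E'
from h import *
s=telemetry.sense();c=cam("wrist");print(s["position"],fit(c,"wrist",(477,237)))
R=np.array(s["ee_rot"]);
f=fit(c,"wrist",(525,30));print(f)
E
```

```text
[477.96290239 237.30262144 250.60664259] (np.float64(0.024), np.float64(479.4), np.float64(236.8), np.float64(61.1), 0.69)
None
```

```bash
python3 -m creep '[[0,1,25,0.12],[0,1,60,0.24],[0,1,95,0.36],[0,1,130,0.48],[0,1,150,0.504]]'; python3 -m creep '[[0,0,35,0],[0,0,60,0],[0,0,74,0],[0,0,78,0],[0,0,78,0]]'; python3 -m creep '[[0,0,0,0],[0,0,0,0],[0,0,0,0],[0,0,0,0]]' 50
```

```text
t: 2.2
position: [477.7, 234.9, 96.4]
ee_rot: [[0.489, 0.872, -0.004], [0.872, -0.489, -0.002], [-0.004, -0.003, -1.0]]
contact_force: [-0.4, 0.0, 0.1]
finger_gap: 85.6
grasp_force: 0.0
t: 2.62
position: [478.6, 235.7, 20.8]
ee_rot: [[0.484, 0.875, -0.003], [0.875, -0.484, -0.001], [-0.003, -0.002, -1.0]]
contact_force: [-0.5, 0.0, -0.2]
finger_gap: 85.6
grasp_force: 0.0
t: 2.95
position: [480.4, 237.7, 24.3]
ee_rot: [[0.483, 0.875, 0.003], [0.875, -0.483, 0.002], [0.003, 0.002, -1.0]]
contact_force: [-1.1, 0.5, 6.0]
finger_gap: 59.0
grasp_force: 66.9
```

```bash
cat > listen.py <<'E'
from h import *
import sys
r=[]
for i in range(20):
    s=telemetry.sense();R=np.array(s["ee_rot"]);r.append([s["t"],*(R.T@np.array(s["contact_force"]))]);vision.capture("side")
r=np.array(r);np.save(sys.argv[1],r)
print((r[:,0]-r[0,0]).round(2)[-1], "std",r[:,1:].std(0).round(2));print(r[:,1].round(1));print(r[:,2].round(1))
E
python3 -m creep '[[0,0,-20,0],[0,0,-50,0],[0,0,-75,0],[0,0,-80,0],[0,0,-80,0]]'; python3 -m creep '[[20,20,0,0],[0,0,0,0],[20,20,0,0],[0,0,0,0],[0,0,0,0]]'; python3 listen.py l.npy
```

```text
t: 3.37
position: [480.7, 237.7, 104.4]
ee_rot: [[0.483, 0.876, 0.005], [0.876, -0.483, 0.002], [0.004, 0.003, -1.0]]
contact_force: [0.9, 0.1, -5.9]
finger_gap: 59.2
grasp_force: 68.2
t: 3.78
position: [470.8, 233.7, 93.8]
ee_rot: [[0.483, 0.876, -0.018], [0.876, -0.483, -0.008], [-0.015, -0.012, -1.0]]
contact_force: [-2.3, -1.2, -6.7]
finger_gap: 59.1
grasp_force: 73.5
0.95 std [0.81 0.7  0.63]
[-2.1 -0.7  1.1 -0.   0.7  0.9  0.5 -0.1 -0.1 -0.1  0.4  1.8 -0.5 -0.9
  0.2 -0.8 -0.2 -0.2  0.1  0.7]
[-1.4  1.4  0.5  1.3  0.2 -0.4  1.1 -0.3 -0.7  0.5 -0.6 -0.5 -0.2  0.2
 -0.1  0.5  0.1  0.1  0.7 -0.7]
```

```bash
cat >> listen.py <<'E'
fs=np.arange(3,8.1,.5);t=r[:,0]-r[0,0]
for k in (1,2,3):
    print("xyz"[k-1],[float(round(2*abs(np.mean((r[:,k]-r[:,k].mean())*np.exp(-2j*np.pi*f*t))),2)) for f in fs])
E
python3 -m creep '[[7,7,0,0],[-12,-12,0,0],[14,14,0,0],[-12,-12,0,0],[0,0,0,0]]';python3 listen.py l2.npy
```

```text
t: 5.2
position: [461.2, 229.8, 88.5]
ee_rot: [[0.482, 0.875, -0.034], [0.876, -0.483, -0.014], [-0.029, -0.023, -0.999]]
contact_force: [-7.8, -3.4, -10.4]
finger_gap: 58.7
grasp_force: 74.6
0.95 std [1.83 1.66 1.27]
[-6.5  4.2  1.8  0.7 -0.7  0.6  0.4  0.4  0.3  0.1  0.8 -0.5  0.3  0.7
 -0.8 -0.8  0.6  0.  -0.3 -0.1]
[-4.9  4.9  1.3  0.4 -0.8  0.4 -0.1 -0.4 -0.1 -0.6 -1.3 -0.6 -0.2 -0.5
  0.6  0.6 -0.3  0.1 -0.8  0.4]
x [0.68, 0.71, 1.02, 0.86, 0.98, 1.26, 0.7, 0.88, 1.08, 0.7, 0.77]
y [0.67, 0.82, 0.64, 0.88, 0.72, 0.9, 0.98, 0.83, 0.52, 0.87, 0.82]
z [0.68, 0.72, 0.65, 0.76, 0.49, 0.53, 0.79, 0.53, 0.59, 0.45, 0.37]
```

```bash
python3 -m creep '[[0,0,25,0],[0,0,50,0],[0,0,68,0],[0,0,76,0],[0,0,79,0]]'; python3 -m creep '[[0,0,0,0],[0,0,0,0]]'; python3 -m creep '[[0,0,0,0],[0,0,0,0],[0,0,0,0]]' 85;python3 -m creep '[[0,0,-15,0],[0,0,-45,-0.12],[0,0,-85,-0.24],[0,0,-125,-0.36],[0,0,-165,-0.48]]';python3 -m creep '[[0,0,-40,-0.024],[0,0,-63,-0.024],[0,0,-63,-0.024],[0,0,-63,-0.024]]'
python3 - <<'E'
from h import *
c=cam("wrist");print(fit(c,"wrist",(477,237)));s=telemetry.sense();print(s["position"],s["ee_rot"][0])
E
```

```text
t: 6.62
position: [476.7, 236.0, 24.2]
ee_rot: [[0.483, 0.876, -0.007], [0.876, -0.483, -0.003], [-0.006, -0.005, -1.0]]
contact_force: [-18.5, -9.1, 35.9]
finger_gap: 59.5
grasp_force: 79.8
t: 6.78
position: [479.0, 237.1, 24.3]
ee_rot: [[0.483, 0.876, -0.001], [0.876, -0.483, -0.0], [-0.0, -0.0, -1.0]]
contact_force: [-4.0, -1.5, 1.0]
finger_gap: 59.3
grasp_force: 76.2
t: 7.03
position: [480.6, 237.7, 24.4]
ee_rot: [[0.483, 0.876, 0.003], [0.876, -0.483, 0.001], [0.003, 0.002, -1.0]]
contact_force: [1.1, -0.5, 0.8]
finger_gap: 84.8
grasp_force: 0.0
t: 7.45
position: [479.2, 237.1, 190.4]
ee_rot: [[0.018, 1.0, 0.001], [1.0, -0.018, 0.0], [0.0, 0.001, -1.0]]
contact_force: [1.6, 0.4, -0.3]
finger_gap: 84.7
grasp_force: 0.0
t: 7.78
position: [480.8, 237.8, 254.4]
ee_rot: [[0.0, 1.0, 0.006], [1.0, -0.0, 0.003], [0.003, 0.006, -1.0]]
contact_force: [-0.6, -0.0, -0.6]
finger_gap: 84.7
grasp_force: 0.0
(np.float64(0.021), np.float64(479.8), np.float64(235.7), np.float64(61.2), 0.72)
[478.60581059 236.80317155 250.44761624] [ 1.50944828e-04  9.99999645e-01 -8.28831782e-04]
```

```bash
python3 -m creep '[[-20,4,0,0],[-55,12,0,0],[-95,20,0,0],[-135,28,0,0],[-170,36,0,0]]' >/dev/null; python3 -m creep '[[-25,6,0,0],[-36,8,0,0],[-37,8,0,0],[-37,8,0,0]]'
python3 - <<'E'
from h import *
c=cam("wrist");print(fit(c,"wrist",(523,30)));s=telemetry.sense();print(s["position"],s["ee_rot"][0])
E
```

```text
t: 8.63
position: [522.2, 30.0, 249.6]
ee_rot: [[0.002, 1.0, -0.003], [1.0, -0.002, 0.001], [0.001, -0.003, -1.0]]
contact_force: [0.2, 0.4, -0.5]
finger_gap: 85.1
grasp_force: 0.0
None
[522.38066069  31.17458474 250.39139366] [-7.69218862e-04  9.99998260e-01 -1.69951421e-03]
```

```bash
python3 - <<'E'
from h import *
c=cam("wrist");cv2.imwrite("pics/w3.png",cv2.cvtColor(c["pixels"],cv2.COLOR_RGB2BGR))
for l in ("left_center","middle_center","right_center"):
  for s in models.silhouettes("wrist",l):print(l,s["box"],s["conf"])
print(fit(c,"wrist",(523,30)))
E
```

```text
left_center [203.0, 0.0, 230.9, 9.4] 0.72
middle_center [222.3, 133.8, 276.5, 194.0] 0.88
middle_center [300.2, 201.0, 434.7, 308.1] 0.41
None
```

View pics/w3.png

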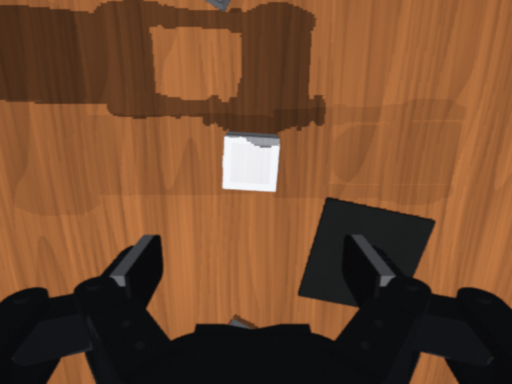

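The middle case is at about (222–277, 133–192) and nearly square to the image. The network labels it "middle_center", so the fit has to try all three labels.

```bash
sed -i 's/    for s in models.silhouettes(name,"left_center"):/    for s in [q for l in ("left_center","middle_center","right_center") for q in models.silhouettes(name,l)]:/' h.py; python3 - <<'E'
from h import *
c=cam("wrist");print(fit(c,"wrist",(523,30)));s=telemetry.sense();print(s["position"],s["ee_rot"][0])
E
```

```text
(np.float64(0.022), np.float64(521.2), np.float64(31.9), np.float64(86.6), 0.81)
[523.00730977  30.38830182 251.41741824] [-6.36244336e-04  9.99999770e-01  2.36811587e-04]
```

```bash
python3 -m creep '[[2,-2,20,0.06],[2,-2,55,0.06],[2,-2,95,0.06],[2,-2,135,0.06],[2,-2,170,0.06]]' >/dev/null; python3 -m creep '[[0,0,30,0],[0,0,50,0],[0,0,58,0],[0,0,59,0],[0,0,59,0]]'; python3 -m creep '[[0,0,0,0],[0,0,0,0],[0,0,0,0],[0,0,0,0]]' 50;python3 -m creep '[[0,0,-20,0],[0,0,-50,0],[0,0,-75,0],[0,0,-80,0],[0,0,-80,0]]'; python3 -m creep '[[20,20,0,0],[0,0,0,0],[20,20,0,0],[0,0,0,0],[0,0,0,0]]'; python3 listen.py m.npy;python3 -m creep '[[7,7,0,0],[-12,-12,0,0],[14,14,0,0],[-12,-12,0,0],[0,0,0,0]]';python3 listen.py m2.npy
```

```text
t: 10.02
position: [521.4, 32.0, 22.6]
ee_rot: [[0.06, 0.998, 0.0], [0.998, -0.06, 0.0], [0.0, 0.0, -1.0]]
contact_force: [0.7, 0.5, -0.7]
finger_gap: 84.7
grasp_force: 0.0
t: 10.35
position: [521.7, 32.1, 24.4]
ee_rot: [[0.06, 0.998, 0.001], [0.998, -0.06, 0.0], [0.0, 0.001, -1.0]]
contact_force: [-2.3, 0.7, 6.6]
finger_gap: 59.0
grasp_force: 67.4
t: 10.77
position: [523.2, 32.0, 104.9]
ee_rot: [[0.06, 0.998, 0.006], [0.998, -0.06, 0.0], [0.0, 0.006, -1.0]]
contact_force: [-0.5, -0.8, -6.0]
finger_gap: 59.7
grasp_force: 68.2
t: 11.18
position: [515.2, 30.9, 97.1]
ee_rot: [[0.059, 0.998, -0.012], [0.998, -0.059, -0.002], [-0.002, -0.012, -1.0]]
contact_force: [-2.4, 0.5, -6.4]
finger_gap: 58.8
grasp_force: 71.4
0.95 std [0.58 0.67 0.46]
[ 0.4 -0.4 -0.1  0.3  0.4 -0.2 -0.7 -0.7  0.2  0.9  1.  -0.6  0.4 -0.3
 -0.5 -0.2  0.7  0.8 -0.3 -1. ]
[-2.3  0.   0.7  0.5  0.6 -0.3 -0.6 -0.1  0.6 -0.3 -0.5  0.8  0.  -0.1
  0.6  0.4  0.1 -0.1 -0.1  0.3]
x [0.55, 0.47, 0.05, 0.42, 0.42, 0.23, 0.22, 0.09, 0.14, 0.14, 0.22]
y [0.34, 0.48, 0.36, 0.4, 0.3, 0.16, 0.42, 0.43, 0.26, 0.15, 0.36]
z [0.14, 0.37, 0.26, 0.16, 0.16, 0.09, 0.25, 0.22, 0.19, 0.14, 0.22]
t: 12.6
position: [510.9, 29.9, 95.6]
ee_rot: [[0.059, 0.998, -0.02], [0.998, -0.059, -0.003], [-0.004, -0.02, -1.0]]
contact_force: [-4.0, -0.2, -8.3]
finger_gap: 58.9
grasp_force: 72.2
0.95 std [0.83 1.45 0.77]
[-0.4  3.3 -0.5  1.4  0.2  0.1  0.2  0.1 -0.  -0.4 -0.   0.6  0.2 -0.4
 -0.2 -0.4 -0.2  0.2 -0.2  0.6]
[-3.8  4.8  1.2  0.7  0.1 -0.3 -0.3  0.4  0.7  0.3 -0.   0.9 -0.4  0.8
 -0.8  0.3  1.2 -0.1  0.4  0.4]
x [0.04, 0.27, 0.33, 0.24, 0.06, 0.27, 0.32, 0.35, 0.24, 0.54, 0.49]
y [0.67, 0.58, 0.71, 0.66, 0.39, 0.76, 0.66, 0.78, 0.92, 0.45, 0.95]
z [0.27, 0.25, 0.52, 0.4, 0.28, 0.37, 0.15, 0.25, 0.19, 0.46, 0.49]
```

```bash
python3 -m creep '[[20,-5,-5,0.05],[55,-15,-10,0.15],[95,-25,-10,0.25],[135,-36,-10,0.35],[170,-45,-10,0.444]]'; python3 - <<'E'
from h import *
s=telemetry.sense();R=np.array(s["ee_rot"]);d=np.array([479,237,0])-s["position"];print((R.T@d).round(1))
E
```

```text
t: 14.02
position: [485.7, 206.4, 112.6]
ee_rot: [[0.488, 0.873, 0.001], [0.873, -0.488, 0.001], [0.001, 0.0, -1.0]]
contact_force: [0.4, -0.2, -6.1]
finger_gap: 58.9
grasp_force: 72.4
[ 23.4 -20.8 112.6]
```

```bash
python3 -m creep '[[15,-13,0,0],[23,-20,0,0],[25,-22,0,0],[25,-22,0,0],[25,-22,0,0]]'; python3 -m creep '[[0,0,0,0],[0,0,0,0]]';python3 - <<'E'
from h import *
P=[]
for i in range(6):
    s=telemetry.sense();P.append(s["position"]);vision.capture("side")
print(np.mean(P,0).round(1),s["ee_rot"][0].round(3))
c=cam("wrist");cv2.imwrite("pics/w4.png",cv2.cvtColor(c["pixels"],cv2.COLOR_RGB2BGR))
print(fit(c,"wrist",(479,237),89,135))
E
```

```text
t: 14.43
position: [479.1, 235.9, 112.0]
ee_rot: [[0.483, 0.876, -0.0], [0.876, -0.483, -0.001], [-0.001, 0.0, -1.0]]
contact_force: [-0.1, -0.3, -5.5]
finger_gap: 58.8
grasp_force: 72.3
t: 14.6
position: [479.4, 235.6, 112.2]
ee_rot: [[0.484, 0.875, -0.0], [0.875, -0.484, -0.0], [-0.0, 0.0, -1.0]]
contact_force: [-0.3, -0.1, -5.3]
finger_gap: 59.1
grasp_force: 72.3
[479.3 236.  112.2] [0.484 0.875 0.   ]
(np.float64(0.111), np.float64(481.0), np.float64(236.5), np.float64(60.7), 0.91)
```

View pics/w4.png

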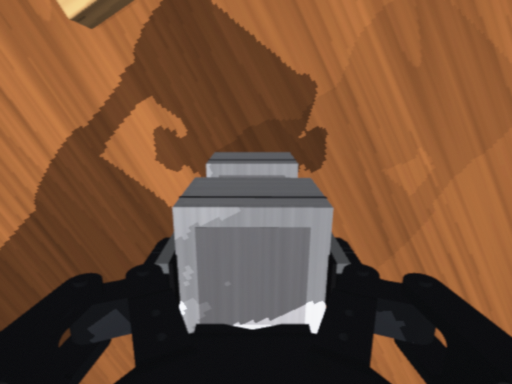

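The held case's edge spans columns 174–332 (centre 253) and the lower case's spans 208–297 (centre 252.5), so they line up laterally. I'll check fore-aft from rows 207 and 178 (held case) and 163 and 153 (lower case).

```bash
python3 - <<'E'
from h import *
s=telemetry.sense();R=np.array(s["ee_rot"]);c=cam("wrist")
p=np.array([479.3,236]);c["T"][:3,3]+=0
for u,v,z in ((253,207,134),(253,178,88),(252,163,46),(252,153,0)):print(v,(R[:2,:2].T@(ray(c,u,v,z)-s["position"][:2])).round(1))
for w in (58.5,):
  for u,v,z in ((174,207,134),(332,207,134),(208,163,46),(297,163,46)):print(u,(R[:2,:2].T@(ray(c,u,v,z)-s["position"][:2])).round(1))
E
```

```text
207 [30.2  1.6]
178 [29.8  1.8]
163 [29.3  1.2]
153 [28.2  1.2]
174 [ 30.2 -27.7]
332 [30.2 31. ]
208 [ 29.3 -27.4]
297 [29.3 30.5]
```

```bash
python3 -m creep '[[0,0,15,0],[0,0,28,0],[0,0,35,0],[0,0,38,0],[0,0,40,0]]'; python3 -m creep '[[0,0,1,0],[0,0,1,0],[0,0,1,0]]'
```

```text
t: 15.57
position: [478.7, 236.8, 71.7]
ee_rot: [[0.483, 0.876, -0.001], [0.876, -0.483, -0.0], [-0.001, -0.001, -1.0]]
contact_force: [0.6, 0.2, -6.2]
finger_gap: 59.5
grasp_force: 72.2
t: 15.82
position: [479.6, 237.2, 71.9]
ee_rot: [[0.483, 0.876, 0.001], [0.876, -0.483, 0.0], [0.001, 0.001, -1.0]]
contact_force: [-0.3, 0.8, -5.2]
finger_gap: 59.3
grasp_force: 72.2
```

```bash
python3 -m creep '[[0,0,0.5,0],[0,0,1,0],[0,0,1,0],[0,0,1,0]]'; python3 -m creep '[[0,0,0.5,0],[0,0,1,0],[0,0,1,0],[0,0,1,0]]'
```

```text
t: 16.15
position: [479.3, 237.0, 70.5]
ee_rot: [[0.483, 0.876, 0.0], [0.876, -0.483, 0.0], [0.0, 0.0, -1.0]]
contact_force: [0.3, -0.3, -5.0]
finger_gap: 59.1
grasp_force: 72.2
t: 16.48
position: [479.3, 237.1, 70.5]
ee_rot: [[0.483, 0.876, 0.0], [0.876, -0.483, 0.0], [0.0, 0.0, -1.0]]
contact_force: [-3.5, -1.6, 5.8]
finger_gap: 59.3
grasp_force: 73.5
```

```bash
python3 -m creep '[[0,0,0,0],[0,0,0,0],[0,0,0,0]]' 85; python3 -m creep '[[0,0,-10,0],[0,0,-35,0],[0,0,-70,0],[0,0,-105,-0.12],[0,0,-140,-0.24]]' >/dev/null;python3 -m creep '[[0,0,-30,-0.12],[0,0,-40,-0.24],[0,0,-40,-0.264],[0,0,-40,-0.264]]'
python3 - <<'E'
from h import *
c=cam("wrist");cv2.imwrite("pics/w5.png",cv2.cvtColor(c["pixels"],cv2.COLOR_RGB2BGR)[60:300,120:400]);print(fit(c,"wrist",(479,237),0,92))
E
```

```text
t: 16.73
position: [479.9, 237.2, 69.7]
ee_rot: [[0.483, 0.876, 0.002], [0.876, -0.483, 0.001], [0.001, 0.001, -1.0]]
contact_force: [0.5, -0.5, -0.5]
finger_gap: 84.7
grasp_force: 0.0
t: 17.48
position: [479.5, 237.1, 250.5]
ee_rot: [[0.002, 1.0, 0.002], [1.0, -0.002, 0.001], [0.001, 0.002, -1.0]]
contact_force: [0.4, 0.1, -0.3]
finger_gap: 85.1
grasp_force: 0.0
(np.float64(0.057), np.float64(480.8), np.float64(236.4), np.float64(60.8), 0.76)
```

View pics/w5.png

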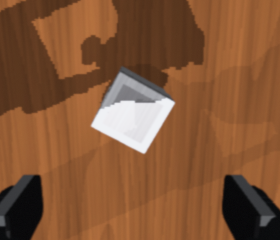

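The stack looks square: one top outline, centred, with no step between the cases. On to the right case.

```bash
python3 -m creep '[[-20,1,0,0],[-55,3,0,0],[-95,4,0,0],[-135,6,0,0],[-175,8,0,0]]' >/dev/null;python3 -m creep '[[-40,2,0,0],[-80,4,0,0],[-120,5,0,0],[-160,7,0,0],[-200,8,0,0]]' >/dev/null; python3 -m creep '[[-40,2,0,0],[-75,4,0,0],[-100,5,0,0],[-108,5,0,0],[-108,5,0,0]]'; python3 -m creep '[[0,0,0,0],[0,0,0,0]]' >/dev/null
python3 - <<'E'
from h import *
c=cam("wrist");print(fit(c,"wrist",(500,-248)));s=telemetry.sense();print(s["position"],s["ee_rot"][0])
E
```

```text
t: 18.93
position: [499.2, -247.7, 247.5]
ee_rot: [[0.004, 1.0, -0.003], [1.0, -0.004, 0.001], [0.001, -0.003, -1.0]]
contact_force: [-0.1, 0.7, 0.1]
finger_gap: 84.9
grasp_force: 0.0
(np.float64(0.045), np.float64(504.0), np.float64(-251.2), np.float64(56.2), 0.93)
[ 500.24845767 -244.78262884  249.37233614] [-1.65479804e-03  9.99998621e-01  1.42152587e-04]
```

```bash
python3 - <<'E'
from h import *
c=cam("wrist");im=cv2.cvtColor(c["pixels"],cv2.COLOR_RGB2BGR);f=fit(c,"wrist",(503,-250));print(f)
cv2.polylines(im,[hull(c,f[1],f[2],np.radians(f[3]))],True,(0,0,255),1,shift=4)
cv2.imwrite("pics/w6.png",cv2.resize(im[90:250,170:350],None,fx=3,fy=3))
E
```

```text
(np.float64(0.036), np.float64(504.4), np.float64(-250.7), np.float64(57.1), 0.89)
```

View pics/w6.png

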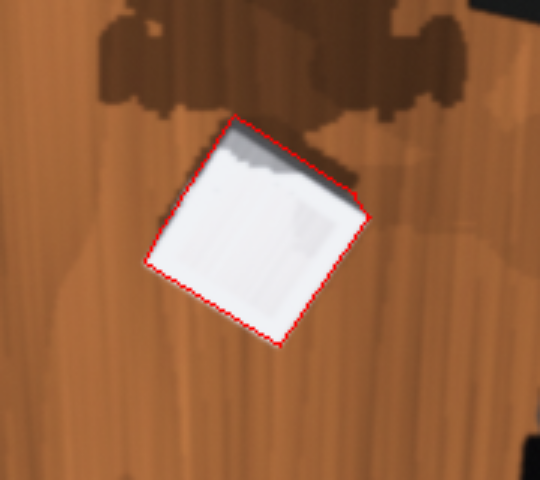

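The fitted outline lies on the case edges. The case is at (504, -251) with yaw 57°, so the turn is +0.57.

```bash
python3 -m creep '[[-5,4,20,0.12],[-5,4,55,0.24],[-5,4,95,0.36],[-5,4,135,0.48],[-5,4,165,0.57]]' >/dev/null; python3 -m creep '[[0,0,30,0],[0,0,50,0],[0,0,60,0],[0,0,62,0],[0,0,62,0]]'; python3 -m creep '[[0,0,0,0],[0,0,0,0],[0,0,0,0],[0,0,0,0]]' 50;python3 -m creep '[[0,0,-20,0],[0,0,-50,0],[0,0,-75,0],[0,0,-80,0],[0,0,-80,0]]'; python3 -m creep '[[20,20,0,0],[0,0,0,0],[20,20,0,0],[0,0,0,0],[0,0,0,0]]'; python3 listen.py r.npy;python3 -m creep '[[7,7,0,0],[-12,-12,0,0],[14,14,0,0],[-12,-12,0,0],[0,0,0,0]]';python3 listen.py r2.npy
```

```text
t: 20.33
position: [504.1, -251.1, 22.2]
ee_rot: [[0.54, 0.842, -0.0], [0.842, -0.54, 0.0], [-0.0, -0.001, -1.0]]
contact_force: [0.2, 0.1, 0.3]
finger_gap: 84.8
grasp_force: 0.0
t: 20.67
position: [504.9, -251.5, 24.5]
ee_rot: [[0.54, 0.842, 0.002], [0.842, -0.54, -0.001], [0.0, 0.002, -1.0]]
contact_force: [-2.8, 1.7, 5.4]
finger_gap: 59.0
grasp_force: 67.2
t: 21.08
position: [506.1, -252.2, 105.0]
ee_rot: [[0.54, 0.842, 0.006], [0.842, -0.54, -0.003], [0.0, 0.006, -1.0]]
contact_force: [0.9, -0.4, -6.3]
finger_gap: 59.5
grasp_force: 68.0
t: 21.5
position: [498.1, -249.4, 96.7]
ee_rot: [[0.538, 0.843, -0.012], [0.843, -0.538, 0.004], [-0.003, -0.013, -1.0]]
contact_force: [-4.9, 1.6, -5.7]
finger_gap: 59.0
grasp_force: 74.8
0.95 std [1.49 1.55 0.48]
[-1.3  3.9  0.2 -2.4  0.2  1.2 -0.1 -2.5  0.2  1.5  0.5 -0.1 -1.4  1.
  0.2 -1.8 -0.3  1.5  0.8 -1.2]
[-4.9  1.8  1.9 -0.3 -0.3  1.9  1.5 -1.5 -1.   1.1  0.4 -0.2 -1.3 -0.4
  0.   0.1 -1.5 -0.7  1.2  0.2]
x [0.23, 0.37, 0.26, 1.16, 1.78, 0.94, 0.64, 0.9, 0.28, 0.38, 0.64]
y [0.45, 0.44, 0.02, 1.15, 1.51, 0.89, 1.07, 0.66, 0.42, 0.53, 0.56]
z [0.3, 0.34, 0.12, 0.21, 0.24, 0.36, 0.32, 0.11, 0.12, 0.13, 0.08]
t: 22.92
position: [493.8, -248.4, 95.3]
ee_rot: [[0.539, 0.842, -0.02], [0.842, -0.539, 0.007], [-0.005, -0.02, -1.0]]
contact_force: [-4.2, 1.9, -8.8]
finger_gap: 59.3
grasp_force: 77.7
0.95 std [1.57 2.01 1.04]
[-0.6  3.4 -0.8 -3.   0.3  2.2 -0.1 -2.7  0.2  2.1 -0.8 -1.5 -0.6  1.1
 -0.7 -1.5  0.3  1.7 -0.8 -1. ]
[-4.4  4.3  4.4 -1.1 -1.4  0.7  1.1  0.2 -1.9  1.2  1.3 -0.1 -1.6  0.5
  2.   0.2 -2.  -1.1  0.8 -0. ]
x [0.05, 0.52, 0.44, 1.21, 2.03, 1.47, 0.4, 0.63, 0.15, 0.49, 0.47]
y [0.76, 1.07, 0.37, 1.78, 2.18, 1.05, 0.85, 0.86, 0.77, 0.93, 0.68]
z [0.64, 0.46, 0.29, 0.74, 0.62, 0.13, 0.61, 0.52, 0.29, 0.55, 0.21]
```

The right case rings clearly at 5 Hz (about 2 N) while the other two were quiet. I'll carry it to the mat.

```bash
python3 -m creep '[[15,5,-5,0],[45,15,-12,0],[82,28,-20,0],[120,40,-26,0],[157,53,-26,0]]' >/dev/null; python3 -m creep '[[30,10,0,0],[48,16,0,0],[56,19,0,0],[57,19,0,0],[57,19,0,0]]'; python3 -m creep '[[0,0,0,0],[0,0,0,0],[0,0,0,0],[0,0,0,0],[0,0,0,0]]'
python3 - <<'E'
from h import *
c=cam("scene");im=cv2.cvtColor(c["pixels"],cv2.COLOR_RGB2BGR);cv2.imwrite("pics/f.png",im)
E
```

```text
t: 24.75
position: [679.5, -109.7, 127.6]
ee_rot: [[0.539, 0.842, -0.002], [0.842, -0.539, -0.0], [-0.001, -0.001, -1.0]]
contact_force: [-0.6, -0.6, -5.8]
finger_gap: 59.3
grasp_force: 78.0
t: 25.17
position: [679.8, -110.4, 128.5]
ee_rot: [[0.54, 0.841, 0.0], [0.841, -0.54, 0.0], [0.0, 0.0, -1.0]]
contact_force: [0.1, -0.6, -4.9]
finger_gap: 59.2
grasp_force: 78.0
```

View pics/f.png

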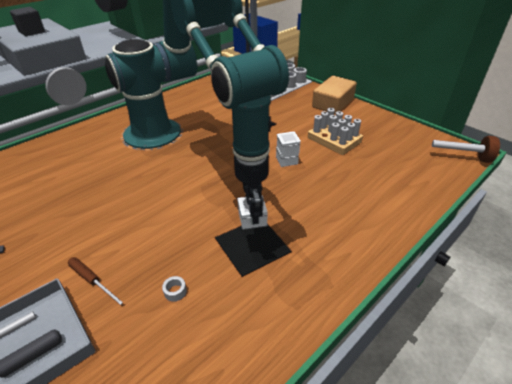

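The stack stands square at about (288,148), and the held case is over the mat at about (253,213). I'll let the rattle die down and hand in.

```bash
for i in 1 2 3; do python3 -m creep '[[0,0,0,0],[0,0,0,0],[0,0,0,0],[0,0,0,0],[0,0,0,0]]' >/dev/null; done; python3 -c "
from workcell import robot;print(robot.hand_in())"
```

```text
the job is handed in; nothing more can be done
None
```

The right case is the one that rattles (a clear 5 Hz at the wrist); the quiet middle case is stacked squarely on the left one, and the job was handed in with the right case held level about 10 cm above the middle of the mat (the hand-in returned no verdict).

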